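# Set the inlet cock half open, draw the spring piston to its ring and hold the pre-infusion

### The job

Start a shot on the espresso machine: set the lever of its inlet valve to half open (over the middle one of the three studs), and only then take the T-handle on top of the group and pull the spring-loaded piston rod straight up until the black ring round the rod has just come fully out of the sleeve. Hold it there, as for pre-infusion: the program finishes while the gripper is still holding the rod up at that mark, with the valve still half open. Leave the cups and the other things round about where they stand.

Things in the scene. Friction and masses are not known exactly. Their poses are not given: they have to be found in the camera images.
- machine: Compact espresso machine, fixed. Origin: on the worktop under the piston rod's axis; z up, x from the worker into the machine, y to the left. On this axis stands the round steel group (78 mm across), its 29 mm guide sleeve ending 212 mm up. Behind it the steel casing: front at x = 48 mm, 250 mm wide, top 165 mm up, a wire rail and cups on it.
- pull_handle (a point): Middle of the dark wooden T-handle on top of the piston rod: a bar 84 mm long (along the machine's y), 20 mm thick (along x) and 22 mm high. The rod is below its middle, with 22 mm between the bar's underside and the sleeve at rest. Its middle is then 245 mm above the worktop. Axes as the machine's; it moves with the rod.
- piston (a joint): How far the piston rod is pulled up out of its sleeve, m: 0 at rest, 0.070 at its upper stop. At 0.045 the ring's lower edge is level with the sleeve's mouth: 'just fully out'. A spring inside pulls it back: about 7 N to start it, 13 N at the ring; it goes home when let go.
- ring_low (a point): Lower edge of the black rubber ring (15 mm across, 6 mm high) on the 13 mm steel piston rod; hidden 45 mm down in the sleeve when the rod is at rest.
- sleeve_mouth (a point): Centre of the mouth of the fixed guide sleeve that the rod comes out of, 212 mm above the worktop.
- valve (a joint): Angle of the inlet valve's lever, rad, about a vertical axis, counterclockwise from above: 0 shut (lever's nose towards the worker, machine's -x), 0.785 half open (nose over the middle stud), 1.571 fully open (nose to the worker's right, machine's -y). It stays where it is left; it takes about 0.1 N m to turn.
- valve_lever (a point): The valve's axis at mid-height of its lever, 125 mm to the right (-y) of the piston rod, 207 mm above the worktop. The lever is an upright black blade 10 mm thick, 24 mm high; from the axis it runs 49 mm to its nose and 16 mm the other way. Site axes turn with it: -x points to the nose. Below are only the thin stem and, 31 mm under this point, the quadrant plate.
- stud_half (a point): Top of the middle one of the three brass studs on the quadrant plate, 51 mm from the valve's axis and 182 mm above the worktop: the half-open mark for the nose of the lever.
- tray_cup: Small cream cup with an ear, 65 x 83 x 53 mm, on the drip tray under the spout. Origin: centre of its underside. Leave it.
- top_cup_a: Small blue cup with an ear, 65 x 83 x 53 mm, on top of the casing. Leave it.
- top_cup_b: Small tan cup with an ear, 65 x 83 x 53 mm, on top of the casing. Leave it.
- milk_pitcher: Steel milk pitcher, 65 x 96 x 80 mm, on the worktop to the right. Leave it.
- scale: Slim black scale, 165 x 135 x 25 mm, on the worktop at the right. Leave it.
- scale_glass: Shot glass, 48 x 48 x 61 mm, standing on the scale. Leave it.

How it is judged:
On the way, in this order (a step that is already met when the one before it is completed fails the run):
1. the inlet valve stands half open, let be, with the piston rod still down (value of joint valve between 0.665 and 0.905 rad and value of joint piston below 0.008 m and contact force between the fingers and valve below 0.5 N), for 0.2 s.
2. the gripper has pulled the rod up to its ring (value of joint piston between 0.041 and 0.053 m and contact force between the fingers and piston above 3 N), for 0.2 s.
At the end, for the whole second after the job is handed in: The gripper holds the T-handle (over 3 N on it), the rod at rest and out 41 to 53 mm (ring's lower edge from 4 mm inside the sleeve to 8 mm clear of it), while the valve lever, let go, stands within 0.12 rad (7 degrees) of half open (all of step 2 and value of joint valve between 0.665 and 0.905 rad and velocity of joint piston between -0.01 and 0.01 m/s and contact force between the fingers and valve below 0.5 N); the arm keeps its last pose, push and grip.
It fails at once if the cup on the drip tray is shifted by over 25 mm or tipped (distance of tray_cup from where it was at the start of the episode above 0.025 m or angle between tray_cup's own z axis and vertical above 0.35 rad).
It fails at once if a cup on the casing is shifted by over 25 mm or tipped (distance of any of top_cup_a, top_cup_b from where it was at the start of the episode above 0.025 m or angle between any of top_cup_a, top_cup_b's own z axis and vertical above 0.35 rad).
It fails at once if the milk pitcher, scale or shot glass is shifted by over 25 mm or tipped (distance of any of milk_pitcher, scale, scale_glass from where it was at the start of the episode above 0.025 m or angle between any of milk_pitcher, scale, scale_glass's own z axis and vertical above 0.35 rad).
It also fails if it takes over 54 s, if anything falls off the work surface, if the arm or the gripper's body presses on something with over 40 N, if the wrist force passes 120 N, or if a joint passes its speed limit or range.

### The arm

A 6-joint arm with a two-finger parallel gripper is mounted at the origin on a cart in front of the work surface, level with it; the furniture and walls round the work are solid. World frame = base frame: x ahead of the robot, y to its left, z up, the work surface at z = 0. Lengths are in m, angles in rad, forces in N, time in s.
With the tool pointing down it reaches from about 0.25 to 0.725 m from the base axis. Payload 4 kg.
Tool frame: the origin (TCP) lies midway between the tips of the shut fingers; the grasp point (between the pads) lies 19 mm behind it; z points along the fingers, y is the line along which they close (so a half turn about z gives the same grasp; the last joint's range is limited). The gripper opens to 85 mm and grips with 20 to 120 N. Pads are 22 mm wide; open, the fingers measure 114 mm over their backs; the gripper's body (76 mm by 85 mm) begins 54 mm behind the grasp point. The pads swing forward as they close: fully open they stand 13 mm farther back than shut.
Start: joints at [-1.102, 0.241, 0.005, 1.335, 0, 1.571], TCP at [0.226, -0.446, 0.231] pointing down, gripper open.
Joint ranges: [-2.72, 2.72], [-1.05, 1.87], [-1.09, 1.28], [-1.99, 2.15], [-1.42, 1.44], [-3.14, 3.14]. Speed limits (rad/s): [2.79, 2.79, 3.14, 3.14, 3.14, 3.14].

### API

Orientations are given as a rotation vector (axis times angle).
In Python, from plant import * gives the robot as it stands. Calls block until the motion is done:
- goto(position, orientation): joint-space move of the TCP to a pose.
- move_linear(position, v=0.15, rotation=None): straight line of the TCP; rotation=None keeps the orientation; v is the mean speed in m/s.
- move_joints(angles): joint-space move.
- open_jaws() and grasp(force=None): open the fingers fully, or close them until they stop; force is the grip in N (None keeps the last).
- pause(seconds).
- ik(position, orientation): joint angles nearest the present ones, or None.
- read_camera(name): name is "side" or "top" or "wrist"; returns a dict with "color" (384x512x3 uint8, red, green, blue), "depth" (384x512 float32, m along the optical axis (not along the pixel's ray), 0 where there is no reading), "vfov" (degrees; the focal length in pixels is half the picture's height over the tangent of half this angle, whatever the lens; pixels are square), "cx", "cy" (the principal point, pixels), "view" (4x4, takes a point from world to camera coordinates); the wrist camera has in their place "T_tool_cam" (4x4, takes a point from camera to tool coordinates, whose origin is the TCP and whose axes are the flange's). Camera axes: x right, y down, z forward; pixel columns grow to the right and rows downward; lengths in m; the calibration is good to about 2 mm. A picture is of the moment at which its call begins: read the wrist's pose just before it.
A pose or a line that the arm cannot do raises MotionError and nothing moves.
- finish_job(): hands the job in; it is judged then, once.
Trained networks look in a picture, given as the dict that the camera call returned (one of the last four; its "shot" number tells which), for a name from the list of things; names that differ only in an ending like _2 or _b are one class to them, and where a whole thing is asked for, a point or a joint stands for the part that bears it (a point fixed in the world has none). Each returns a list of dicts, best first, with "conf" (0 to 1); they miss things now and then, are a little off and sometimes report something else, mostly with a low value. They report only what shows in the picture. A call takes as long as a camera call.
- silhouettes(query, picture): "region" (384x512 bool, what is visible of it) and "bbox" ([left, top, right, bottom] in pixels, round what is visible of it).
Readings, each from a call of its own:
- get_time_s(): time.
- get_qpos(): joint angles.
- get_dq(): joint speeds.
- get_effort(): joint torques, N m.
- get_tcp_pos(): TCP position.
- get_tool_rot(): TCP orientation.
- get_contact_force(): force on the tool from outside, world axes, zero at the start.
- get_torque(): the same for the moment, N m.
- get_grip_width(): finger opening in m.
- get_finger_force(): force on a finger pad.
Only numpy, scipy, OpenCV 4.12 (cv2) and the standard library are available. Lean on these libraries where they do the work, as an engineer would, in place of code of your own. Each camera call takes 0.05 s, during which the arm holds its last target. There are 200 camera calls.

## Working session

There is one attempt and no reset: what is moved stays moved. The work goes in short steps, each a Python script; the robot and the scene stay as the last script left them, time stands still between calls to the robot, and variables do not carry over. Pictures are saved under pics/ and viewed, at most 10 in all, crops included, and the job is handed in when it is done.

```bash
mkdir -p pics; ls
cat > h.py <<'E'
from plant import *
import numpy as np, cv2
from scipy.spatial.transform import Rotation as R
def cloud(p, T=None):
    d=p["depth"]; h,w=d.shape; f=h/2/np.tan(np.radians(p["vfov"])/2)
    v,u=np.mgrid[:h,:w]
    P=np.stack([(u-p["cx"])/f*d,(v-p["cy"])/f*d,d],-1)
    M=np.linalg.inv(p["view"]) if T is None else T
    W=P@M[:3,:3].T+M[:3,3]; W[d<=0]=np.nan
    return W
E
python3 - <<'E'
from h import *
a=read_camera("side");b=read_camera("top")
for n,p in(("side",a),("top",b)):
    cv2.imwrite(f"pics/{n}0.png",p["color"][:,:,::-1]); np.savez(f"pics/{n}0.npz",W=cloud(p),c=p["color"])
    print(n,p["vfov"],p["cx"],p["cy"],np.round(p["view"],3).tolist())
    for q in("pull_handle","valve_lever","machine","top_cup_a","tray_cup"):
        for r in silhouettes(q,p)[:2]:
            m=r["region"];W=cloud(p)[m]
            print(q,round(r["conf"],2),np.round(r["bbox"]),np.round(np.nanmedian(W,0),3),np.round(np.nanpercentile(W,[3,97],axis=0),3).tolist())
print(get_time_s(),get_tool_rot())
E
```

```text
pics
plant.py
side 50.26268601597681 257.771546281296 185.48086776932288 [[-0.994, -0.11, 0.007, 0.495], [-0.07, 0.588, -0.806, 0.245], [0.085, -0.802, -0.592, 0.984], [0.0, 0.0, 0.0, 1.0]]
pull_handle 0.73 [257. 216. 266. 256.] [0.478 0.154 0.257] [[0.465, 0.109, 0.243], [0.493, 0.184, 0.259]]
valve_lever 0.57 [247. 204. 276. 219.] [0.49  0.021 0.211] [[0.458, 0.011, 0.189], [0.515, 0.027, 0.222]]
machine 0.85 [183. 203. 322. 353.] [0.509 0.173 0.122] [[0.386, -0.001, 0.018], [0.622, 0.245, 0.247]]
top_cup_a 0.96 [189. 241. 230. 276.] [0.575 0.153 0.2  ] [[0.545, 0.136, 0.173], [0.603, 0.198, 0.22]]
top_cup_a 0.7 [191. 208. 222. 240.] [0.6   0.054 0.203] [[0.569, 0.036, 0.178], [0.627, 0.098, 0.22]]
tray_cup 0.64 [243. 291. 277. 322.] [0.489 0.158 0.058] [[0.451, 0.124, 0.035], [0.516, 0.175, 0.083]]
top 44.50110531180582 251.50845660416041 194.44278600287547 [[-0.022, -1.0, 0.012, -0.144], [-0.982, 0.02, -0.187, 0.543], [0.186, -0.016, -0.982, 1.378], [0.0, 0.0, 0.0, 1.0]]
pull_handle 0.59 [124. 201. 157. 212.] [0.476 0.137 0.254] [[0.464, 0.102, 0.195], [0.492, 0.175, 0.259]]
valve_lever 0.58 [186. 198. 194. 217.] [0.481 0.014 0.217] [[0.457, 0.007, 0.204], [0.507, 0.021, 0.223]]
machine 0.75 [110. 149. 216. 258.] [0.491 0.097 0.147] [[0.385, -0.023, 0.015], [0.626, 0.22, 0.251]]
machine 0.3 [275. 229. 297. 259.] [ 0.378 -0.261  0.005] [[0.344, -0.287, -0.003], [0.414, -0.233, 0.079]]
top_cup_a 0.83 [160. 151. 186. 178.] [0.602 0.067 0.184] [[0.566, 0.029, 0.167], [0.626, 0.093, 0.219]]
top_cup_a 0.77 [120. 161. 152. 186.] [0.579 0.169 0.184] [[0.542, 0.126, 0.164], [0.602, 0.194, 0.218]]
0.6 [-3.05569006e+00 -7.29630277e-01  2.57481861e-05]
```

Run:
```python
import cv2,numpy as np
a=cv2.imread("pics/side0.png")[190:340,170:340];b=cv2.imread("pics/top0.png")[135:270,95:310]
cv2.imwrite("pics/s1.png",cv2.resize(a,None,fx=4,fy=4,interpolation=2)[:600,:800]);cv2.imwrite("pics/t1.png",cv2.resize(b,None,fx=3.7,fy=3.7,interpolation=2)[:600,:800])
for n in("top0","side0"):
    W=np.load(f"pics/{n}.npz")["W"]
    x,y,z=W[...,0],W[...,1],W[...,2]
    for name,m in (("bar",(z>.248)&(z<.262)&(x>.43)&(x<.52)&(y>.07)&(y<.2)),("lever",(z>.212)&(z<.228)&(abs(y-.014)<.05)&(x>.43)&(x<.535))):
        P=W[m].astype(np.float32)[:,:2]; print(n,name,len(P),W[m].mean(0).round(4),[np.round(q,4) for q in cv2.minAreaRect(P)],
          np.linalg.svd(P-P.mean(0),full_matrices=False)[2][0])
```

```text
Traceback (most recent call last):
cv2.error: OpenCV(4.12.0) /io/opencv/modules/imgproc/src/convhull.cpp:143: error: (-215:Assertion failed) total >= 0 && (depth == CV_32F || depth == CV_32S) in function 'convexHull'
```

View pics/s1.png

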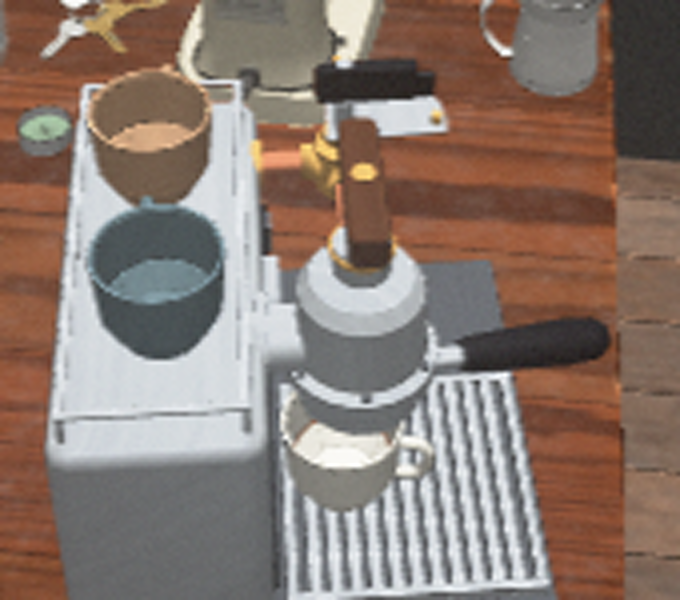

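View pics/t1.png

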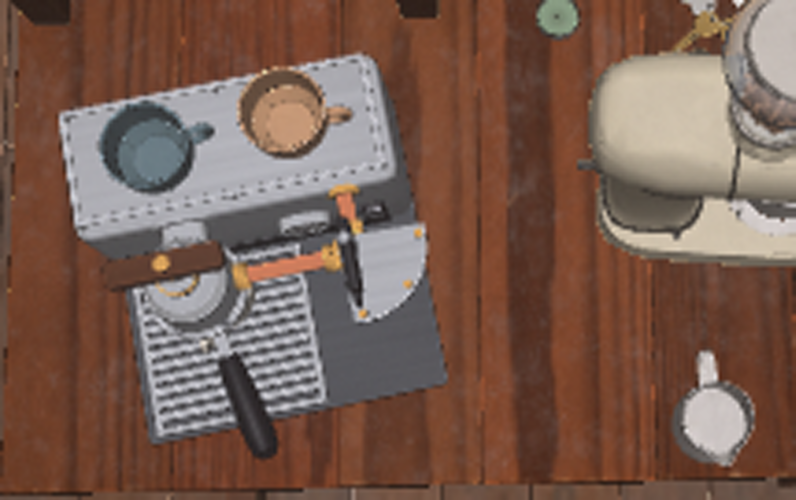

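The side view shows the T-handle at crop (362,190), lever at (375,80), nose to the worker. The top view shows the machine turned about +10° and the lever at (352,270), standing shut with the quadrant plate on its right. A mixer stands further to the right.

Run:
```python
import cv2,numpy as np
for n in("top0","side0"):
    W=np.load(f"pics/{n}.npz")["W"]
    x,y,z=W[...,0],W[...,1],W[...,2]
    for name,m in (("bar",(z>.248)&(z<.265)&(x>.43)&(x<.52)&(y>.07)&(y<.2)),("lever",(z>.212)&(z<.228)&(abs(y-.014)<.05)&(x>.43)&(x<.535)),("plate",(z>.17)&(z<.185)&(y<.03)&(y>-.07)&(x>.43)&(x<.54))):
        P=np.ascontiguousarray(W[m][:,:2],dtype=np.float32)
        if len(P)<5: print(n,name,len(P));continue
        e=np.linalg.svd(P-P.mean(0),full_matrices=False)[2][0]
        print(n,name,len(P),W[m].mean(0).round(4),[np.round(q,4) for q in cv2.minAreaRect(P)],e,np.degrees(np.arctan2(e[1],e[0])))
    m=(z>.163)&(z<.172)&(x>.5)&(x<.68)&(y>-.05)&(y<.27)
    P=np.ascontiguousarray(W[m][:,:2],dtype=np.float32);print("casing",len(P),cv2.minAreaRect(P))
```

```text
top0 bar 243 [0.4761 0.1412 0.2544] [array([0.4764, 0.141 ]), array([0.0208, 0.0826]), np.float64(9.9066)] [-0.19664674  0.9804744 ] 101.34094
top0 lever 73 [0.487  0.0156 0.2178] [array([0.4868, 0.0157]), array([0.0531, 0.0101]), np.float64(11.6066)] [-0.9822545  -0.18755296] -169.18997
top0 plate 387 [ 0.4836 -0.0093  0.1753] [array([ 0.4808, -0.0087]), array([0.0653, 0.0668]), np.float64(10.9144)] [-0.9066186   0.42195106] 155.04218
casing 1191 ((0.5550829172134399, 0.10367228090763092), (0.152420312166214, 0.25535842776298523), 9.76048755645752)
side0 bar 364 [0.4786 0.1497 0.2563] [array([0.4791, 0.1437]), array([0.02  , 0.0849]), np.float64(10.3858)] [-0.18719092  0.9823235 ] 100.788895
side0 lever 135 [0.491  0.0204 0.2181] [array([0.4868, 0.0185]), array([0.063 , 0.0109]), np.float64(8.4905)] [-0.9844209  -0.17582801] -169.87315
side0 plate 211 [0.4759 0.0089 0.1777] [array([ 0.4818, -0.0051]), array([0.0684, 0.064 ]), np.float64(4.8045)] [-0.99698406 -0.0776063 ] -175.54901
casing 1991 ((0.5633706450462341, 0.11366846412420273), (0.14276739954948425, 0.24658875167369843), 10.452350616455078)
```

```bash
cat >> h.py <<'E'
PSI=np.radians(10.4)
def down(a): return (R.from_euler("z",a)*R.from_euler("x",np.pi)).as_rotvec()
def m2w(x,y,O=(0.478,0.142)):
    c,s=np.cos(PSI),np.sin(PSI); return np.array([O[0]+c*x-s*y,O[1]+s*x+c*y])
def toolT():
    T=np.eye(4);T[:3,:3]=R.from_rotvec(get_tool_rot()).as_matrix();T[:3,3]=get_tcp_pos();return T
def rect(W,m):
    P=np.ascontiguousarray(W[m][:,:2],dtype=np.float32)
    return len(P),W[m].mean(0).round(4),[np.round(q,4) for q in cv2.minAreaRect(P)]
E
python3 - <<'E'
from h import *
p=get_tcp_pos()
goto([0.24,-0.25,0.36],down(0.3))
goto([*m2w(-0.03,-0.10),0.36],down(PSI))
T=toolT();w=read_camera("wrist")
W=cloud(w,T@w["T_tool_cam"]);x,y,z=W[...,0],W[...,1],W[...,2]
cv2.imwrite("pics/w1.png",w["color"][:,:,::-1])
v=(x>.42)&(x<.55)
for n,m in (("bar",(z>.248)&(z<.265)&v&(y>.07)&(y<.2)),("lever",(z>.212)&(z<.228)&(abs(y-.014)<.05)&v)):
    if m.sum()>5: print(n,rect(W,m))
print(get_tcp_pos(),get_qpos(),get_time_s(),get_contact_force())
E
```

```text
bar (2098, array([0.4813, 0.1408, 0.2554]), [array([0.4801, 0.1411]), array([0.0204, 0.0827]), np.float64(10.5459)])
lever (541, array([0.4926, 0.0176, 0.2187]), [array([0.4871, 0.0162]), array([0.0641, 0.0101]), np.float64(10.9705)])
[0.46646555 0.03702387 0.35991804] [ 7.94456699e-02  1.59493705e-01  2.33913910e-01  1.64554836e+00
 -3.71009303e-04  3.04149034e+00] 2.9583 [ 0.01939752 -0.55811585  0.00359396]
```

View pics/w1.png

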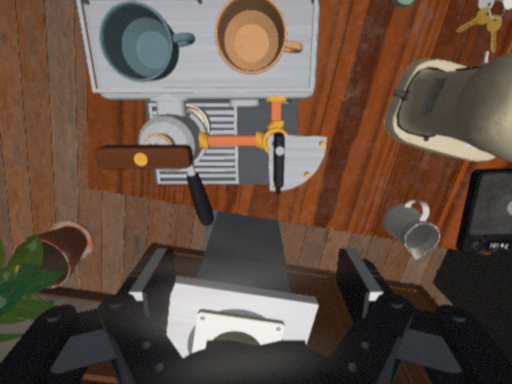

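The wrist view shows the lever at (279,165), nose to the worker (shut), the T-handle at (142,157) and the stud plate to the lever's right. The measured poses agree, so I turn the valve now.

```bash
cat >> h.py <<'E'
O=(0.480,0.1412); AX=m2w(0,-.125,O)
def lev(th,r=.02):
    a=PSI+th; return np.array([AX[0]-r*np.cos(a),AX[1]-r*np.sin(a)]),down(a)
def levcheck():
    T=toolT();w=read_camera("wrist");W=cloud(w,T@w["T_tool_cam"]);x,y,z=W[...,0],W[...,1],W[...,2]
    m=(z>.212)&(z<.228)&(np.hypot(x-AX[0],y-AX[1])<.06)
    if m.sum()<20: return w,None
    P=W[m][:,:2]; e=np.linalg.svd(P-P.mean(0),full_matrices=False)[2][0]
    e=e*np.sign(e@(P.mean(0)-AX)); return w,(m.sum(),np.arctan2(-e[1],-e[0])-PSI)
E
python3 - <<'E'
from h import *
p,r=lev(0); Z=.193
move_linear([*p,.30],rotation=r); move_linear([*p,Z],v=.08)
print(get_contact_force()); grasp(30); print("w",get_grip_width(),get_tcp_pos())
for th in np.linspace(0,.785,7)[1:]:
    p,r=lev(th); move_linear([*p,Z],v=.03,rotation=r)
    print(round(th,2),get_contact_force().round(1),get_torque().round(2))
print(get_grip_width()); open_jaws(); move_linear([*p,.30],v=.15)
goto([*m2w(-.03,-.10,O),.36],down(PSI))
w,l=levcheck(); print(l,get_time_s()); cv2.imwrite("pics/w2.png",w["color"][:,:,::-1])
E
```

```text
[ 0.2140079  -0.08976275 -0.67430595]
w 0.009683787765902917 [0.48265562 0.0155766  0.19310843]
0.13 [-1.7  6.7  1.5] [1.05 0.27 0.2 ]
0.26 [-1.8  5.4  2.3] [1.04 0.37 0.24]
0.39 [-2.   5.8  2.3] [1.18 0.36 0.13]
0.52 [-1.9  6.3  2.4] [1.25 0.37 0.2 ]
0.65 [-2.3  5.7  1.8] [1.3  0.46 0.23]
0.78 [-3.2  6.6  2.4] [1.47 0.51 0.18]
0.009893947416594044
(np.int64(543), np.float64(0.8020400879444375)) 9.875
```

The valve reads 0.80 rad, which is half open. Next is the handle.

Run:
```python
from h import *
p=m2w(0,0,O); r=down(PSI+np.pi/2); Z=.226
goto([*p,.34],r); move_linear([*p,Z],v=.1)
print(get_contact_force().round(1)); grasp(90); print("w",get_grip_width(),get_tcp_pos(),get_contact_force().round(1))
z0=get_tcp_pos()[2]
for d in (.01,.025,.04,.047):
    move_linear([*p,z0+d],v=.04); print(d,get_tcp_pos()[2]-z0,get_contact_force().round(1),get_finger_force())
pause(.3)
s=read_camera("side");W=cloud(s);np.savez("pics/s3.npz",W=W)
for q in silhouettes("pull_handle",s)[:2]: print(q["conf"],q["bbox"],np.nanpercentile(W[q["region"]],[3,50,97],axis=0).round(3).tolist())
for q in silhouettes("valve_lever",s)[:1]: print(q["conf"],q["bbox"])
cv2.imwrite("pics/s3.png",cv2.resize(s["color"][170:290,200:340,::-1],None,fx=5,fy=5,interpolation=2))
print(get_tcp_pos()[2]-z0,get_contact_force().round(1),get_grip_width(),get_time_s())
```

```text
[-0.   0.   0.5]
w 0.018692185484946895 [0.47800801 0.14084568 0.22633591] [-6.  -1.9  5.4]
0.01 0.008901576933120076 [-5.  -0.8 -5.8] 88.31228971481323
0.025 0.02435126365786089 [-7.5 -0.3 -8.7] 88.28356146812439
0.04 0.03896842633237202 [ -7.1   0.  -10.5] 88.33007097244263
0.047 0.046174307062915254 [ -6.7  -0.5 -11.1] 88.43567490577698
0.9 [257.9, 199.1, 268.5, 253.3] [[0.466, 0.109, 0.218], [0.478, 0.149, 0.302], [0.489, 0.184, 0.305]]
0.54 [285.7, 151.0, 295.0, 169.9]
0.04607968361935333 [ -7.3  -0.3 -11. ] 0.018347444598945307 15.2583
```

View pics/s3.png

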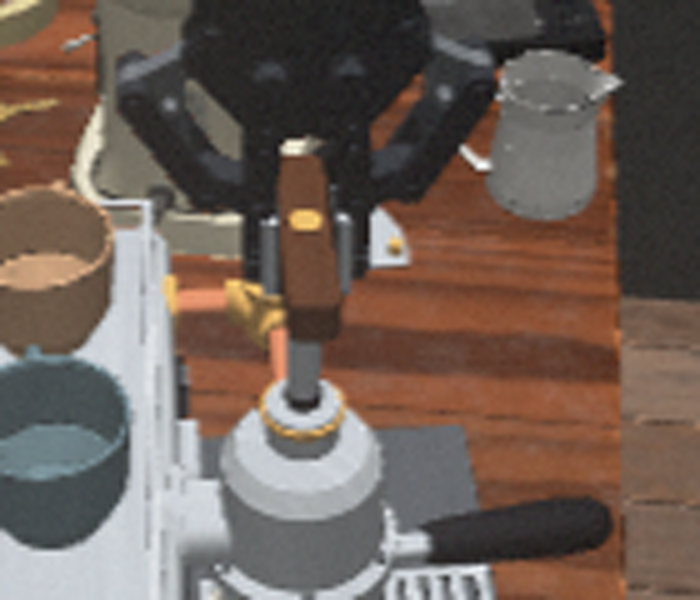

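The side view shows the bar gripped and raised, with the black ring at the sleeve mouth at (305,398). I'll add 1 mm of margin and check that it doesn't creep and that the valve is unmoved before handing in.

Run:
```python
from h import *
p=get_tcp_pos(); 
c=m2w(0,0,O); move_linear([*c,.2743],v=.02); pause(1.0)
w,l=levcheck(); print("lever",l)
s=read_camera("side");W=cloud(s)
q=silhouettes("pull_handle",s)[0]; print(q["conf"],np.nanpercentile(W[q["region"]],[50,97],axis=0).round(4).tolist())
t=read_camera("top");W=cloud(t);x,y,z=W[...,0],W[...,1],W[...,2]
for q in silhouettes("valve_lever",t)[:2]: 
    m=q["region"]&(z>.21)&(z<.23); print(q["conf"],m.sum(),m.sum()>5 and rect(W,m))
print(get_tcp_pos(),get_contact_force().round(1),get_grip_width(),get_finger_force(),get_time_s())
cv2.imwrite("pics/s4.png",cv2.resize(s["color"][210:270,230:300,::-1],None,fx=8,fy=8,interpolation=2))
cv2.imwrite("pics/w4.png",w["color"][:,:,::-1])
```

```text
lever None
0.61 [[0.4776, 0.1498, 0.3028], [0.4884, 0.1843, 0.3055]]
0.55 68 (68, array([0.4933, 0.0098, 0.218 ]), [array([0.4922, 0.0086]), array([0.0553, 0.0095]), np.float64(53.7374)])
0.19 3 False
[0.47800751 0.14082747 0.2733204 ] [ -6.2  -0.8 -12. ] 0.018775132878142597 88.26994299888611 16.7583
```

View pics/s4.png

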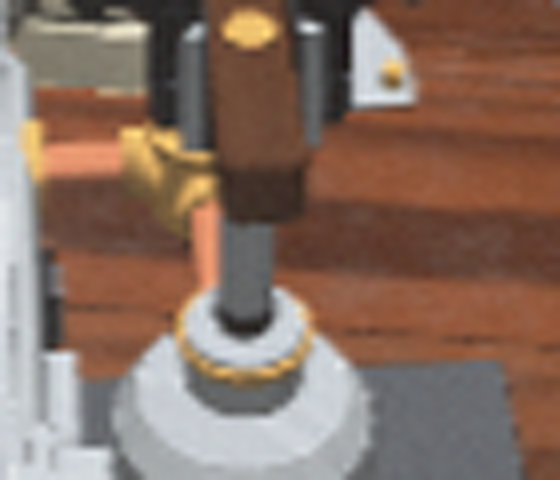

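View pics/w4.png

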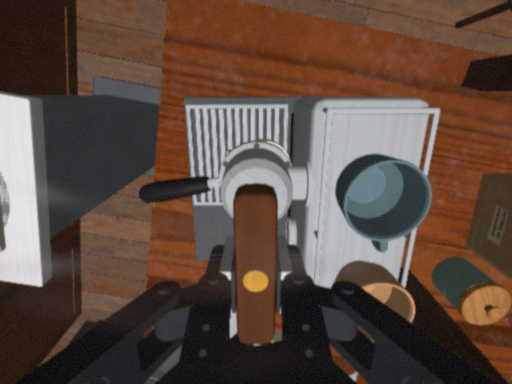

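The side view shows the dark ring standing at the mouth at (245,320). The bar has risen about 46 mm and isn't creeping. The top camera puts the lever at about 0.76 rad. The wrist view shows the bar gripped and the cups in view undisturbed.

```bash
python3 -c "
from plant import *
print(finish_job())"
```

```text
the job is handed in; nothing more can be done
None
```

I set the valve half open (about 0.76–0.80 rad in the camera images), then pulled the piston rod up about 46 mm to its ring and handed the job in with the gripper still holding it; no verdict came back.

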